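# Open the signal lamp's battery well

### The arm

A 6-joint arm with a two-finger parallel gripper is mounted at the origin on the work surface. World frame = base frame: x ahead of the robot, y to its left, z up, the work surface at z = 0. Lengths are in m, angles in rad, forces in N, time in s.
With the tool pointing down it reaches from about 0.3 to 0.875 m from the base axis. Payload 6.4 kg.
Tool frame: the origin (TCP) lies on the centre line of the jaws, within the pads' length; the fingertips stand 14 mm ahead of it and the grasp point (between the pads) lies 5 mm behind it; z points along the fingers, y is the direction in which the jaws open and shut (so a half turn about z gives the same grasp; the last joint's range is limited). The gripper opens to 85 mm and grips with 20 to 120 N. Pads are 22 mm wide; open, the fingers measure 114 mm over their backs; the gripper's body (76 mm by 85 mm) begins 54 mm behind the grasp point. The pads swing forward as they close: fully open they stand 13 mm farther back than shut.
Start: joints at [-1.443, 0.181, 1.607, -0, 1.354, -0.206], TCP at [0.188, -0.543, 0.245] pointing down, gripper open.
Joint ranges: [-2.99, 2.99], [-0.89, 2.07], [0.3, 2.58], [-1.14, 4.28], [0, 2.63], [-3.12, 3.12]. Speed limits (rad/s): [2.57, 2.57, 3.01, 3.14, 3.14, 3.14].

### API

Orientations are given as a unit quaternion [w, x, y, z].
In Python, from bench import * gives the robot as it stands.
- The arm moves only by the tool servo_tool, never from a script. Its argument "plan" is a list that holds one entry, the list of rows, each a list of 5 numbers: the shift along the world's x, y, z in m, then the turn about the world's z in rad, then the gripper command: -1 is shut, 1 is fully open, values between are in proportion. In form: [[[tx, ty, tz, roll, claw], ...]]. A call has 1 to 8 rows; each row shifts and turns the commanded pose from where the row before left it; what a row does not reach is not made up. A row lasts 1/10 s, in which the tool goes at most 50 mm and 8.59 degrees, less where a joint would pass 70% of its speed; a pose out of reach is approached as far as the arm can. A call with a gripper value outside its range is refused whole. The fingers move at their own pace and stop on an object; the grip force is fixed at half the most. Time passes only in rows, so rows that do not move let the fingers close. It gives the time, the measured TCP pose, the force and the opening at its end, in the units of the state.
- get_obs(): the state, without advancing time (a new reading comes with each control period).
- camera(name): name is "scene" or "top" or "wrist"; returns a dict with "img" (400x640x3 uint8, blue, green, red), "camera_matrix" (3x3 intrinsics, pixels), "rvec" (rotation vector, rad) and "tvec" (3), from world to camera coordinates, as OpenCV has them. Camera axes: x right, y down, z forward; pixel columns grow to the right and rows downward; lengths in m; the calibration is good to about 2 mm. A picture is of the moment at which its call begins. There is no depth.
- hand_in(): hands the job in, once; it reports no verdict.
Trained networks look in a picture, given as the dict that the camera call returned (one of the last four; its "shot" number tells which), for a name from the list of things; names that differ only in an ending like _2 or _b are one class to them, and where a whole thing is asked for, a point or a joint stands for the part that bears it (a point fixed in the world has none). Each returns a list of dicts, best first, with "conf" (0 to 1); they miss things now and then, are a little off and sometimes report something else, mostly with a low value. They report only what shows in the picture. A call takes as long as a camera call. They do not tell look-alikes from the thing itself.
- trace(picture, thing): "mask" (400x640 bool, what is visible of it) and "rect" ([left, top, right, bottom] as shares, 0 to 1, of the picture: columns of its width, rows of its height, round what is visible of it).
- pinpoint(picture, thing): "centre" ([row, column] as shares, 0 to 1, of the picture: columns of its width, rows of its height: a listed point, or the origin of a listed thing).
The state is a dict: "time_s": time; "q": joint angles; "dq": joint speeds; "joint_efforts": joint torques, N m; "eef_pos": TCP position; "eef_rot": TCP orientation; "wrist_force": force on the tool from outside, world axes, zero at the start; "torque": the same for the moment, N m; "opening": opening from 0.0 (shut) to 1.0 (fully open).
Only numpy, scipy, OpenCV 4.12 (cv2) and the standard library are available. Lean on these libraries where they do the work, as an engineer would, in place of code of your own. Each camera call takes 0.05 s, during which the arm holds its last target.

### The job

Open the battery well of the signal lamp: press its safety cap down against the spring, keep it down while you turn it counter-clockwise (seen from above) until you feel it come up against its stop, then lift it off, keeping hold of it so that the spring cannot throw it. Set the cap down gently, grip bar up, flat on the floor of the steel parts tray. Never force the cap, and leave the other things and the red button alone.

Things in the scene. Friction and masses are not known exactly. Their poses are not given: they have to be found in the camera images.
- lamp: cast-aluminium signal lamp bolted to the shelf, 170 x 85 mm foot plate. Origin: on the shelf, under the vertical axis of its round battery well (73 mm across, closed on top by the cap, rim 90 mm above the shelf); the lamp head (74 mm across, top 83 mm above the shelf) points along +x from the well, as far as 110 mm out.
- well_rim (a point): centre of the well's rim, 90 mm above the shelf. Locked, the disc's underside is 6.5 mm above it. A spring pushes the cap up: 7 N at the locked height, 1.5 N more per mm pressed, and it follows 4 mm up. A rib blocks turning until the cap is 4 mm down; at 6.5 mm the disc sits hard on the rim. Cap and lamp may press on each other with 40 N at most (lugs, spring and rim added up).
- well_axis (a point): point on the well's axis, 45 mm above the shelf. Kept 4 to 6.5 mm down, the cap turns easily counter-clockwise (from above); after 40 to 84 degrees, different each time and hidden inside, its lugs meet a sprung stop (4 N m per rad), solid 3 degrees on. There, or up to 4 degrees before, they are under their slots and the cap lifts straight out; elsewhere it is held.
- cap_grip (a point): centre of the metal grip bar of the black safety cap (0.13 kg), on the cap's axis; at the start 116.5 mm above the shelf, cap locked in the lamp's well. The bar is 46 mm long (this point's x), 14 mm wide (y), 22 mm tall, on a disc 62 mm across and 9 mm thick whose top lies 11 mm below this point. Free once raised 15 mm or more from its locked height.
- cap_foot (a point): centre of the flat underside of the cap's steel stem, 40.5 mm below the bar's centre. The stem is 26 mm round and reaches 20.5 mm below the disc; at its foot two lugs, 7 mm wide and 6 mm high, reach 24 mm from the axis along +x and -x. The cap stands on this foot when set down.
- tray: square steel parts tray, fixed, 160 x 160 mm outside, walls 4 mm thick and 22 mm high, cork-lined floor 7 mm above the shelf, open on top. Origin: centre of its underside.
- anemometer_mid (a point): chrome three-cup anemometer head standing upright, 75 mm tall, about 122 mm across the cups; this point is on its axis 35 mm above the shelf. To be left alone.
- dosimeter: grey plastic dosimeter lying flat, 85 (x) x 55 x 22 mm, origin at the centre of its underside. To be left alone.
- plug: brass contact plug standing upright, 26 mm across, 46 mm tall, origin at the centre of its underside. To be left alone.
- control_box: cream steel control box, fixed, 110 x 130 x 100 mm, with a red push button on top; origin at the centre of its underside. To be left alone.
- test_button (a joint): the red push button, 32 mm across, on the middle of the control box's top: 0 is up, 0.006 (m) is fully pressed. To be left alone.
Mind the look-alikes: they are no part of the job. What is shaped like the tray but green or purple is not meant.

How it is judged:
By the outcome, as a careful person would: the job done as asked, in the order asked, and still so for the second after the job is handed in, with the robot touching nothing.
It also fails if it takes over 69 s, if anything falls off the work surface, if the arm or the gripper's body presses on something with over 40 N, if the wrist force passes 120 N, or if a joint passes its speed limit or range.

## Working session

There is one attempt and no reset: what is moved stays moved. The work goes in short steps, Python scripts to look and compute and a tool call to move; the robot and the scene stay as the last step left them, time stands still between calls to the robot, and variables do not carry over. Pictures are saved under pics/ and viewed, and the job is handed in when it is done.

Besides the shell and the picture viewer there is one more tool, called after "Emit:" by a JSON object that holds its "method" and its "body". servo_tool: Moves the arm, as the interface text tells. Its arguments: {"type":"object","properties":{"plan":{"type":"array"}},"required":["plan"]}

```bash
ls; mkdir -p pics; python3 - <<'E'
from bench import *
import cv2,json
o=get_obs()
for k,v in o.items(): print(k,v)
for n in ["scene","top","wrist"]:
    p=camera(n); cv2.imwrite(f"pics/{n}1.png",p["img"])
    print(n,p["camera_matrix"],p["rvec"],p["tvec"])
    for t in ["lamp","well_rim","well_axis","cap_grip","cap_foot","tray","anemometer_mid","dosimeter","plug","control_box"]:
        r=pinpoint(p,t)
        print(t,[(round(d["conf"],2),round(d["centre"][1]*640,1),round(d["centre"][0]*400,1)) for d in r])
E
```

```text
pics
time_s 0.0
q [-1.44332769e+00  1.81524187e-01  1.60802202e+00  5.33905743e-05
  1.35379471e+00 -2.06289801e-01]
dq [ 0.00047446  0.00232724 -0.00050448 -0.00012836 -0.00018997  0.00062239]
joint_efforts [-9.15909072e-05 -4.44868433e+01 -3.51336050e+01 -2.44034854e-04
  9.01222753e-03  2.90746004e-05]
eef_pos [ 0.18833658 -0.54272075  0.24438684]
eef_rot [-8.72426432e-04  9.86108529e-01  1.66099985e-01  6.04850772e-05]
wrist_force [ 0.91512876 -0.02198864 -0.15156353]
torque [ 0.04113525 -0.00470822 -0.03788339]
opening 1.002589062702334
scene [[459.79282142   0.         318.24154364]
 [  0.         459.79282142 199.58647681]
 [  0.           0.           1.        ]] [ 2.03658405  0.83996758 -0.42382788] [-0.54484391 -0.0371562   1.47759088]
lamp [(0.95, 191.9, 308.0)]
well_rim [(0.6, 185.4, 278.1)]
well_axis [(0.95, 185.6, 291.8)]
cap_grip [(0.89, 184.8, 270.5)]
cap_foot []
tray [(0.91, 400.7, 167.4), (0.85, 313.6, 235.9), (0.69, 264.8, 200.5), (0.6, 399.8, 265.8), (0.55, 187.6, 293.2)]
anemometer_mid [(0.72, 304.7, 314.0)]
dosimeter [(0.77, 231.5, 247.7)]
plug [(0.54, 254.0, 2
[... 279 characters left out ...]
rim [(0.67, 457.0, 210.4)]
well_axis [(0.7, 448.3, 210.7)]
cap_grip [(0.83, 460.5, 206.7)]
cap_foot [(0.92, 454.8, 207.6)]
tray [(0.95, 320.7, 281.5), (0.87, 174.1, 226.6), (0.79, 302.6, 135.5), (0.64, 328.1, 206.9)]
anemometer_mid [(0.73, 398.9, 143.0)]
dosimeter [(0.97, 388.2, 244.7)]
plug [(0.57, 392.4, 206.7), (0.23, 451.7, 206.7)]
control_box [(0.96, 257.8, 234.6)]
wrist [[333.03773025   0.         314.01339114]
 [  0.         333.03773025 201.39330383]
 [  0.           0.           1.        ]] [-2.34513387  1.66929325  0.25878637] [-0.57514224 -0.03906875  0.37892995]
lamp []
well_rim []
well_axis []
cap_grip []
cap_foot []
tray []
anemometer_mid []
dosimeter []
plug []
control_box []
```

View pics/scene1.png

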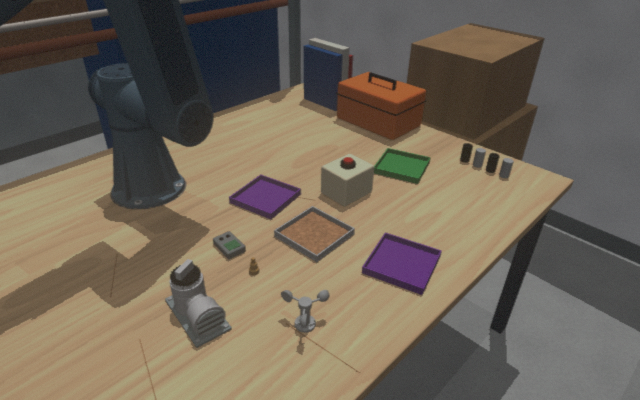

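View pics/top1.png

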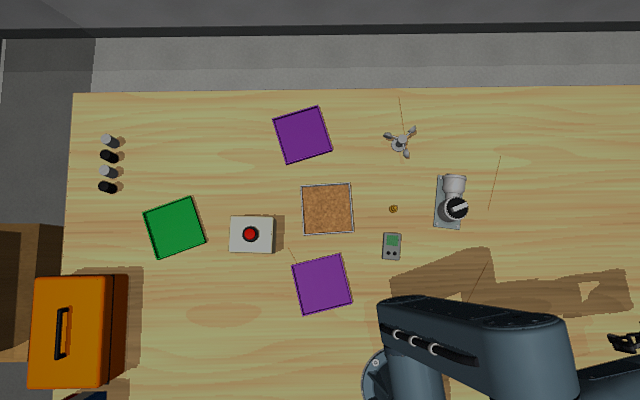

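View pics/wrist1.png

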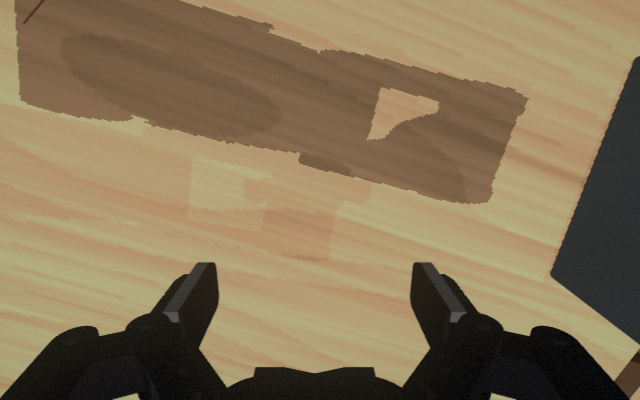

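The steel cork-lined tray is at top (328,208) and scene (314,235). The lamp with its black cap is at top (457,208) and scene (185,270). The arm isn't over any of them.

```bash
cat > h.py <<'E'
from bench import *
import numpy as np,cv2
def ray(p,u,v):
    K=np.array(p["camera_matrix"]);R,_=cv2.Rodrigues(np.array(p["rvec"],float));t=np.array(p["tvec"],float).reshape(3)
    d=R.T@np.linalg.solve(K,[u,v,1.]); return -R.T@t,d/np.linalg.norm(d)
def atz(p,u,v,z):
    c,d=ray(p,u,v); return c+d*(z-c[2])/d[2]
def proj(p,X):
    return cv2.projectPoints(np.array(X,float).reshape(-1,3),np.array(p["rvec"],float),np.array(p["tvec"],float),np.array(p["camera_matrix"]),None)[0].reshape(-1,2)
E
python3 - <<'E'
from h import *
Z=dict(lamp=0,well_rim=.09,well_axis=.045,cap_grip=.1165,cap_foot=.076,tray=0,anemometer_mid=.035,dosimeter=0,plug=0,control_box=0)
for n in ["scene","top"]:
    p=camera(n)
    c,_=ray(p,320,200);print(n,"cam",c.round(3))
    for t,z in Z.items():
        for d in pinpoint(p,t):
            print(n,t,round(d["conf"],2),atz(p,d["centre"][1]*640,d["centre"][0]*400,z).round(4))
    im=cv2.resize(p["img"],None,fx=1,fy=1)
    if n=="top": crop=im[160:250,290:490]; crop=cv2.resize(crop,None,fx=4,fy=4,interpolation=cv2.INTER_CUBIC)
    else: crop=im[240:350,140:290]; crop=cv2.resize(crop,None,fx=5,fy=5,interpolation=cv2.INTER_CUBIC)
    cv2.imwrite(f"pics/crop_{n}.png",crop)
E
```

```text
scene cam [ 1.248 -0.513  0.812]
scene lamp 0.87 [ 0.5276 -0.184   0.    ]
scene well_rim 0.59 [ 0.5211 -0.1756  0.09  ]
scene well_axis 0.69 [ 0.5212 -0.1806  0.045 ]
scene cap_grip 0.84 [ 0.5236 -0.1804  0.1165]
scene cap_foot 0.71 [ 0.5278 -0.1814  0.076 ]
scene tray 0.8 [ 0.5503  0.2013 -0.    ]
scene tray 0.76 [0.4859 0.6989 0.    ]
scene tray 0.72 [0.3074 0.223  0.    ]
scene tray 0.67 [0.7855 0.2893 0.    ]
scene anemometer_mid 0.98 [ 0.7418 -0.0241  0.035 ]
scene dosimeter 0.73 [0.4208 0.0138 0.    ]
scene plug 0.47 [ 0.5333 -0.0022  0.    ]
scene control_box 0.84 [0.4531 0.4393 0.    ]
top cam [0.387 0.237 1.36 ]
top lamp 0.56 [ 0.5257 -0.1774  0.    ]
top lamp 0.34 [0.5354 0.0039 0.    ]
top well_rim 0.96 [ 0.5138 -0.1806  0.09  ]
top well_axis 0.77 [ 0.5224 -0.1772  0.045 ]
top cap_grip 0.64 [ 0.5199 -0.1819  0.1165]
top cap_foot 0.91 [ 0.5264 -0.1755  0.076 ]
top tray 0.91 [0.7937 0.2895 0.    ]
top tray 0.91 [0.3088 0.2297 0.    ]
top tray 0.77 [0.4841 0.6957 0.    ]
top tray 0.69 [0.5406 0.2062 0.    ]
top anemometer_mid 0.54 [ 0.7539 -0.0125  0.035 ]
top dosimeter 0.96 [0.413  0.0139 0.    ]
top plug 0.49 [0.5413 0.0099 0.    ]
top control_box 0.86 [0.4636 0.4438 0.    ]
top control_box 0.59 [0.419  0.0108 0.    ]
```

View pics/crop_top.png

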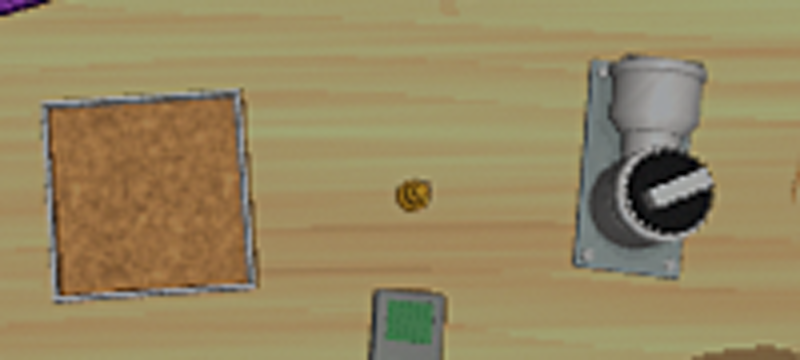

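View pics/crop_scene.png

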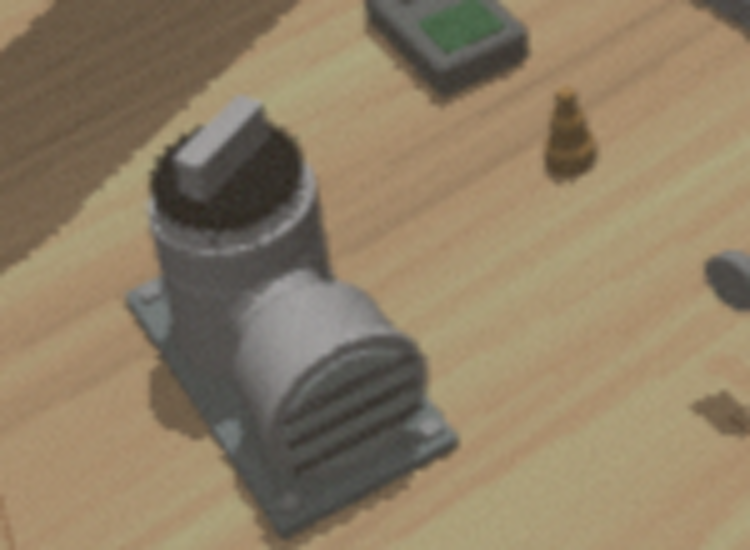

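```bash
python3 - <<'E'
from h import *
p=camera("top")
a=atz(p,290+652/4,160+197/4,.1275);b=atz(p,290+710/4,160+179/4,.1275)
d=b-a;print("bar",a,b,np.degrees(np.arctan2(d[1],d[0])),np.linalg.norm(d))
# tray corners rim z .022
for u,v in [(43,104),(241,92),(256,287),(56,301)]: print(atz(p,290+u/4,160+v/4,.022).round(4))
p=camera("scene")
a=atz(p,140+193/5,240+175/5,.1275);b=atz(p,140+252/5,240+108/5,.1275)
d=b-a;print("bar",a,b,np.degrees(np.arctan2(d[1],d[0])),np.linalg.norm(d))
# lamp foot corners z~0.006
E
```

```text
bar [ 0.51830278 -0.15939631  0.1275    ] [ 0.5308117  -0.20284845  0.1275    ] -73.94005267584141 0.045216833509034035
[0.6129 0.2896 0.022 ]
[0.6199 0.1311 0.022 ]
[0.4639 0.1236 0.022 ]
[0.4558 0.2812 0.022 ]
bar [ 0.54691955 -0.20425506  0.1275    ] [ 0.52836031 -0.16350504  0.1275    ] 114.48648338266197 0.044777331816906206
```

Emit:
{"method": "servo_tool", "body": {"plan": [[[0.024, 0.026, 0.0, 0.0, 1], [0.024, 0.026, 0.0, 0.0, 1], [0.024, 0.026, 0.0, 0.0, 1], [0.024, 0.026, 0.0, 0.0, 1], [0.024, 0.026, 0.0, 0.0, 1], [0.024, 0.026, 0.0, 0.0, 1]]]}}

```text
time_s: 3.45
eef_pos: [0.3332, -0.3862, 0.2455]
eef_rot: [0.0, 0.986, 0.166, 0.0]
wrist_force: [-0.1, -0.3, -0.5]
opening: 1.0
```

```bash
python3 - <<'E'
from bench import *
print(get_obs()["q"].round(3) if hasattr(get_obs()["q"],"round") else get_obs()["q"])
E
```

```text
[-1.092  0.034  1.768  0.     1.339  0.145]
```

Emit:
{"method": "servo_tool", "body": {"plan": [[[0.024, 0.026, 0.0, -0.13, 1], [0.024, 0.026, 0.0, -0.13, 1], [0.024, 0.026, 0.0, -0.13, 1], [0.024, 0.026, 0.0, -0.13, 1], [0.024, 0.026, 0.0, -0.13, 1], [0.024, 0.026, 0.0, -0.13, 1], [0.024, 0.026, 0.0, -0.13, 1], [0.022, 0.023, 0.0, -0.13, 1]]]}}

```text
time_s: 4.25
eef_pos: [0.5234, -0.1808, 0.2454]
eef_rot: [-0.0, 0.937, -0.348, 0.0]
wrist_force: [0.0, -0.5, -0.9]
opening: 1.006
```

Emit:
{"method": "servo_tool", "body": {"plan": [[[0, 0, -0.01, -0.13, 1], [0, 0, -0.01, -0.13, 1], [0, 0, -0.01, -0.13, 1], [0, 0, -0.01, -0.125, 1], [0, 0, 0, 0, 1], [0, 0, 0, 0, 1]]]}}

```text
time_s: 4.85
eef_pos: [0.5224, -0.1823, 0.2054]
eef_rot: [0.0, 0.82, -0.572, -0.0]
wrist_force: [0.8, -0.3, 0.1]
opening: 1.003
```

```bash
python3 - <<'E'
from h import *
o=get_obs();print(o["eef_pos"],o["eef_rot"],o["q"])
p=camera("wrist");cv2.imwrite("pics/w2.png",p["img"])
print(ray(p,320,200))
for t,z in dict(cap_grip=.1165,well_rim=.09).items():
    for d in pinpoint(p,t): print(t,d["conf"],d["centre"][1]*640,d["centre"][0]*400,atz(p,d["centre"][1]*640,d["centre"][0]*400,z))
x=np.array(o["eef_pos"]);print(proj(p,[[x[0],x[1],.1165],[x[0],x[1],.1275],x]))
E
```

```text
[ 0.522404   -0.18227774  0.20541228] [ 1.57846140e-05  8.20258040e-01 -5.71993652e-01 -9.84225497e-05] [-5.50252031e-01  1.71925539e-01  1.70123357e+00 -2.09178873e-05
  1.26863190e+00  2.23841917e+00]
(array([ 0.54926529, -0.25516491,  0.33338516]), array([-0.12029177,  0.27461799, -0.9539994 ]))
cap_grip 0.9 305.024 210.08 [ 0.52905015 -0.18234828  0.1165    ]
[[314.03861299 213.30945525]
 [314.04025669 218.93426691]
 [314.05867779 281.97236833]]
```

View pics/w2.png

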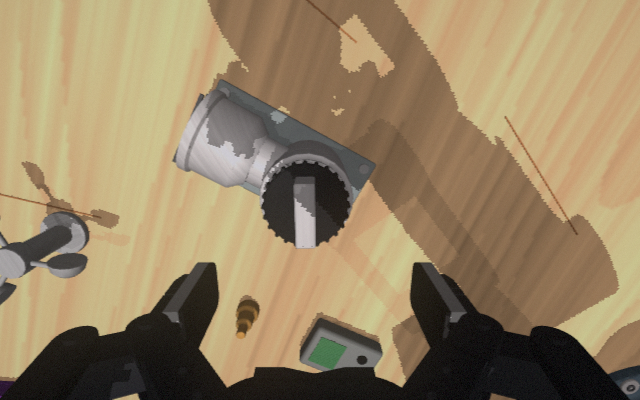

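```bash
python3 - <<'E'
from h import *
p=camera("wrist")
im=p["img"];cv2.imwrite("pics/w3.png",cv2.resize(im[145:260,240:370],None,fx=6,fy=5.2,interpolation=cv2.INTER_CUBIC) if 0 else cv2.resize(im[150:260,240:370],None,fx=5,fy=5,interpolation=cv2.INTER_CUBIC))
print("disc",atz(p,306,202,.1055),atz(p,306,202,.101))
a=atz(p,304,177.5,.1275);b=atz(p,305.5,247.5,.1275);print(a,b,(a+b)/2,np.linalg.norm(a-b),np.degrees(np.arctan2(*(a-b)[[1,0]])))
for z in [.1275]:
  for s in (-7,7): pass
E
```

```text
disc [ 0.52988061 -0.18482378  0.1055    ] [ 0.5294971  -0.18343535  0.101     ]
[ 0.53847116 -0.20658151  0.1275    ] [ 0.52110814 -0.16088514  0.1275    ] [ 0.52978965 -0.18373332  0.1275    ] 0.04888387391525102 -69.19496481511291
```

View pics/w3.png

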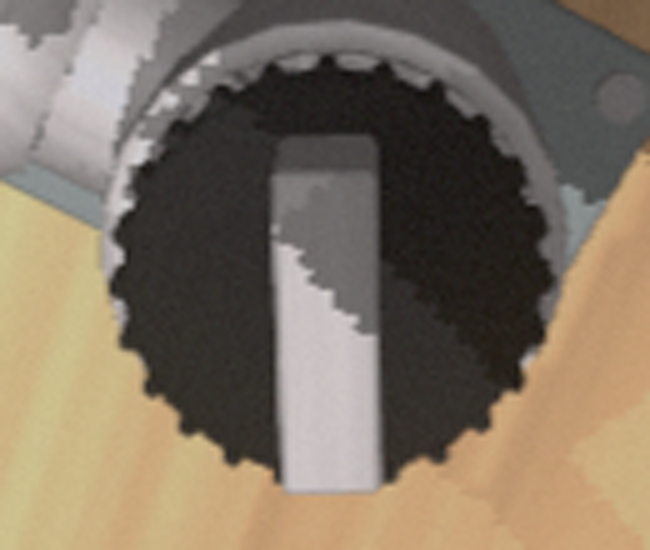

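Emit:
{"method": "servo_tool", "body": {"plan": [[[0.0033, 0.0002, -0.015, 0.01, 1], [0.0033, 0.0001, -0.015, 0, 1], [0, 0, -0.015, 0, 1], [0, 0, 0, 0, 1], [0, 0, 0, 0, 1], [0, 0, 0, 0, 1]]]}}

```text
time_s: 5.65
eef_pos: [0.5293, -0.1821, 0.1606]
eef_rot: [-0.0, 0.822, -0.569, 0.0]
wrist_force: [-0.3, -0.2, -0.5]
opening: 0.999
```

```bash
python3 - <<'E'
from h import *
o=get_obs();print(o["eef_pos"],o["eef_rot"],o["wrist_force"])
p=camera("wrist")
im=p["img"];x=np.array(o["eef_pos"])
for d in pinpoint(p,"cap_grip"): print(d["conf"],d["centre"][1]*640,d["centre"][0]*400,atz(p,d["centre"][1]*640,d["centre"][0]*400,.1165))
# predicted bar top face if centred under TCP along tool
th=2*np.arctan2(o["eef_rot"][2],o["eef_rot"][1]);ex=np.array([np.cos(th),np.sin(th),0]);ey=np.array([-ex[1],ex[0],0])
C=np.array([x[0],x[1],.1275])
P=[C+sx*.023*ex+sy*.007*ey for sx,sy in((1,1),(1,-1),(-1,-1),(-1,1))]
pp=proj(p,P);print(np.degrees(th),pp)
big=cv2.resize(im[170:300,230:400],None,fx=4,fy=4,interpolation=cv2.INTER_CUBIC)
cv2.polylines(big,[np.int32((pp-[230,170]+.5)*4)],True,(0,0,255),1)
cv2.imwrite("pics/w4.png",big)
E
```

```text
[ 0.52926618 -0.18212944  0.16057573] [-1.37226336e-05  8.22171055e-01 -5.69240453e-01  2.50956881e-04] [-0.29219917 -0.16338555 -0.533875  ]
0.96 310.528 243.32 [ 0.53046577 -0.17964384  0.1165    ]
-69.39455696263092 [[300.34852488 207.80364102]
 [327.76511392 207.80428937]
 [326.73332561 286.67640172]
 [301.39205752 286.67332163]]
```

View pics/w4.png

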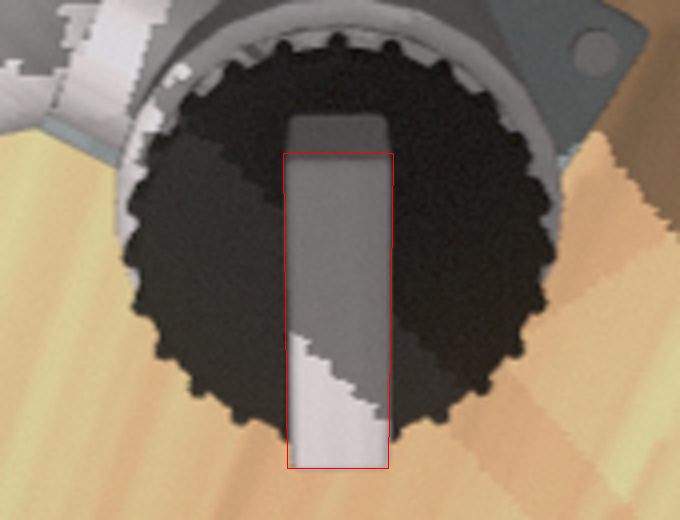

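The overlay puts the bar within about 0.5 mm of the tool's centre line, with the same yaw. I'm going down to grasp.

Emit:
{"method": "servo_tool", "body": {"plan": [[[0, 0, -0.012, 0, 1], [0, 0, -0.012, 0, 1], [0, 0, -0.008, 0, 1], [0, 0, -0.006, 0, 1], [0, 0, 0, 0, 1], [0, 0, 0, 0, 1]]]}}

```text
time_s: 6.35
eef_pos: [0.529, -0.182, 0.1221]
eef_rot: [0.0, 0.822, -0.569, -0.0]
wrist_force: [0.6, -0.3, 1.1]
opening: 0.997
```

Emit:
{"method": "servo_tool", "body": {"plan": [[[0, 0, 0, 0, 0], [0, 0, 0, 0, -0.2], [0, 0, 0, 0, -0.4], [0, 0, 0, 0, -0.5], [0, 0, 0, 0, -0.5], [0, 0, 0, 0, -0.5]]]}}

```text
time_s: 6.95
eef_pos: [0.529, -0.182, 0.1223]
eef_rot: [-0.0, 0.822, -0.569, 0.0]
wrist_force: [-0.3, 0.3, -0.4]
opening: 0.252
```

Emit:
{"method": "servo_tool", "body": {"plan": [[[0, 0, 0, 0, -0.6], [0, 0, 0, 0, -0.65], [0, 0, 0, 0, -0.7], [0, 0, 0, 0, -0.75]]]}}

```text
time_s: 7.35
eef_pos: [0.5291, -0.182, 0.1225]
eef_rot: [-0.0, 0.822, -0.569, 0.0]
wrist_force: [-0.9, 0.1, 2.3]
opening: 0.147
```

Emit:
{"method": "servo_tool", "body": {"plan": [[[0, 0, 0, 0, -1], [0, 0, 0, 0, -1], [0, 0, 0, 0, -1], [0, 0, 0, 0, -1]]]}}

```text
time_s: 7.75
eef_pos: [0.5291, -0.182, 0.1225]
eef_rot: [-0.0, 0.822, -0.569, 0.0]
wrist_force: [-0.1, 0.2, 3.3]
opening: 0.145
```

Emit:
{"method": "servo_tool", "body": {"plan": [[[0, 0, -0.001, 0, -1], [0, 0, -0.001, 0, -1], [0, 0, -0.001, 0, -1], [0, 0, 0, 0, -1], [0, 0, 0, 0, -1]]]}}

```text
time_s: 8.25
eef_pos: [0.5291, -0.182, 0.12]
eef_rot: [0.0, 0.822, -0.569, 0.0]
wrist_force: [-3.7, 2.3, 8.4]
opening: 0.147
```

Emit:
{"method": "servo_tool", "body": {"plan": [[[0, 0, -0.001, 0, -1], [0, 0, -0.001, 0, -1], [0, 0, 0, 0, -1], [0, 0, 0, 0, -1]]]}}

```text
time_s: 8.65
eef_pos: [0.5292, -0.1821, 0.1184]
eef_rot: [0.0, 0.822, -0.569, 0.0]
wrist_force: [-3.1, 2.0, 11.1]
opening: 0.145
```

```bash
python3 - <<'E'
from bench import *
o=get_obs();print(o["eef_pos"],o["wrist_force"],o["torque"],o["opening"],o["q"])
E
```

```text
[ 0.52917968 -0.18205593  0.11839731] [-3.11900881  2.00837553 11.09591019] [0.44430111 0.7526634  0.04930118] 0.1445572548904901 [-5.43389525e-01  2.94399429e-01  1.74689883e+00 -9.41829220e-05
  1.09995909e+00  2.23851798e+00]
```

Emit:
{"method": "servo_tool", "body": {"plan": [[[0, 0, -0.001, 0, -1], [0, 0, -0.0008, 0, -1], [0, 0, 0, 0, -1], [0, 0, 0, 0, -1]]]}}

```text
time_s: 9.05
eef_pos: [0.5292, -0.1821, 0.1169]
eef_rot: [0.0, 0.822, -0.569, 0.0]
wrist_force: [-4.7, 2.3, 13.2]
opening: 0.147
```

```bash
cat > o.py <<'E'
from bench import *
import numpy as np
F=[];T=[]
o=get_obs()
th=2*np.arctan2(o["eef_rot"][2],o["eef_rot"][1])
print("t",round(o["time_s"],2),"pos",np.round(o["eef_pos"],5),"yaw",round(np.degrees(th),2),"F",np.round(o["wrist_force"],2),"T",np.round(o["torque"],3),"op",round(o["opening"],4),"q6",round(o["q"][5],3))
E
python3 o.py
```

```text
t 9.05 pos [ 0.52922 -0.18207  0.11691] yaw -69.38 F [-4.72  2.35 13.24] T [0.561 0.892 0.001] op 0.1473 q6 2.239
```

Emit:
{"method": "servo_tool", "body": {"plan": [[[0, 0, 0, 0.02, -1], [0, 0, 0, 0.03, -1], [0, 0, 0, 0, -1]]]}}

```text
time_s: 9.35
eef_pos: [0.5296, -0.1822, 0.1171]
eef_rot: [-0.0, 0.836, -0.548, 0.001]
wrist_force: [-3.9, 2.5, 12.7]
opening: 0.148
```

```bash
python3 o.py
```

```text
t 9.35 pos [ 0.52955 -0.18222  0.11709] yaw -66.48 F [-3.87  2.47 12.69] T [ 0.464  0.771 -0.046] op 0.1482 q6 2.188
```

Emit:
{"method": "servo_tool", "body": {"plan": [[[0, 0, -0.0003, 0.05, -1], [0, 0, 0, 0.06, -1], [0, 0, 0, 0.06, -1], [0, 0, 0, 0.05, -1], [0, 0, 0, 0, -1]]]}}

```text
time_s: 9.85
eef_pos: [0.5304, -0.1826, 0.1172]
eef_rot: [-0.0, 0.892, -0.453, 0.002]
wrist_force: [-0.7, 1.8, 13.1]
opening: 0.149
```

```bash
python3 o.py
```

```text
t 9.85 pos [ 0.5304  -0.18261  0.11723] yaw -53.85 F [-0.68  1.76 13.1 ] T [ 0.4    0.309 -0.053] op 0.149 q6 1.967
```

Emit:
{"method": "servo_tool", "body": {"plan": [[[0, 0, -0.0003, 0.05, -1], [0, 0, 0, 0.06, -1], [0, 0, 0, 0.06, -1], [0, 0, 0, 0.06, -1], [0, 0, 0, 0, -1], [0, 0, 0, 0, -1]]]}}

```text
time_s: 10.45
eef_pos: [0.5305, -0.1825, 0.117]
eef_rot: [0.0, 0.937, -0.348, 0.002]
wrist_force: [-1.8, 2.3, 14.0]
opening: 0.148
```

```bash
python3 o.py
```

```text
t 10.45 pos [ 0.5305  -0.18252  0.11699] yaw -40.74 F [-1.81  2.29 13.98] T [0.468 0.295 0.037] op 0.1477 q6 1.738
```

Emit:
{"method": "servo_tool", "body": {"plan": [[[0, 0, 0, 0.05, -1], [0, 0, 0, 0.05, -1], [0, 0, 0, 0.03, -1], [0, 0, 0, 0, -1]]]}}

```text
time_s: 10.85
eef_pos: [0.5305, -0.1825, 0.117]
eef_rot: [0.0, 0.958, -0.286, 0.002]
wrist_force: [-1.5, 2.4, 13.2]
opening: 0.146
```

```bash
python3 o.py
```

```text
t 10.85 pos [ 0.53047 -0.18249  0.11699] yaw -33.26 F [-1.54  2.44 13.22] T [ 0.409  0.315 -0.006] op 0.1459 q6 1.608
```

Emit:
{"method": "servo_tool", "body": {"plan": [[[0, 0, 0, 0.02, -1], [0, 0, 0, 0.02, -1], [0, 0, 0, 0, -1]]]}}

```text
time_s: 11.15
eef_pos: [0.5305, -0.1825, 0.117]
eef_rot: [0.0, 0.964, -0.267, 0.002]
wrist_force: [-2.6, 2.1, 13.7]
opening: 0.149
```

```bash
python3 o.py
```

```text
t 11.15 pos [ 0.53047 -0.18252  0.117  ] yaw -30.98 F [-2.64  2.09 13.69] T [ 0.455  0.32  -0.053] op 0.1485 q6 1.568
```

Emit:
{"method": "servo_tool", "body": {"plan": [[[0, 0, 0, 0.02, -1], [0, 0, 0, 0.02, -1], [0, 0, 0, 0, -1]]]}}

```text
time_s: 11.45
eef_pos: [0.5304, -0.1825, 0.117]
eef_rot: [0.0, 0.969, -0.248, 0.002]
wrist_force: [-2.1, 2.9, 13.2]
opening: 0.15
```

```bash
python3 o.py
```

```text
t 11.45 pos [ 0.53042 -0.18248  0.11696] yaw -28.69 F [-2.11  2.94 13.22] T [ 0.412  0.26  -0.041] op 0.1504 q6 1.528
```

Emit:
{"method": "servo_tool", "body": {"plan": [[[0, 0, 0, 0.02, -1], [0, 0, 0, 0.02, -1], [0, 0, 0, 0, -1]]]}}

```text
time_s: 11.75
eef_pos: [0.5304, -0.1825, 0.117]
eef_rot: [0.0, 0.974, -0.228, 0.002]
wrist_force: [-2.0, 1.9, 13.2]
opening: 0.148
```

```bash
python3 o.py
```

```text
t 11.75 pos [ 0.53041 -0.18251  0.11697] yaw -26.4 F [-2.    1.93 13.21] T [ 0.488  0.37  -0.001] op 0.148 q6 1.488
```

Emit:
{"method": "servo_tool", "body": {"plan": [[[0, 0, 0, 0.02, -1], [0, 0, 0, 0.02, -1], [0, 0, 0, 0, -1]]]}}

```text
time_s: 12.05
eef_pos: [0.5304, -0.1825, 0.1169]
eef_rot: [0.0, 0.978, -0.209, 0.002]
wrist_force: [-1.4, 2.7, 13.6]
opening: 0.148
```

```bash
python3 o.py
```

```text
t 12.05 pos [ 0.53036 -0.18249  0.11694] yaw -24.11 F [-1.43  2.65 13.62] T [0.466 0.324 0.02 ] op 0.1477 q6 1.448
```

Emit:
{"method": "servo_tool", "body": {"plan": [[[0, 0, 0, 0.02, -1], [0, 0, 0, 0.02, -1], [0, 0, 0, 0, -1]]]}}

```text
time_s: 12.35
eef_pos: [0.5303, -0.1824, 0.1169]
eef_rot: [0.0, 0.982, -0.189, 0.002]
wrist_force: [-1.5, 2.5, 13.5]
opening: 0.149
```

```bash
python3 o.py
```

```text
t 12.35 pos [ 0.53033 -0.18243  0.11691] yaw -21.81 F [-1.46  2.45 13.5 ] T [ 0.453  0.313 -0.017] op 0.149 q6 1.408
```

Emit:
{"method": "servo_tool", "body": {"plan": [[[0, 0, 0, 0.02, -1], [0, 0, 0, 0.02, -1], [0, 0, 0, 0, -1]]]}}

```text
time_s: 12.65
eef_pos: [0.5303, -0.1824, 0.1169]
eef_rot: [0.0, 0.986, -0.17, 0.002]
wrist_force: [-1.8, 1.7, 14.0]
opening: 0.148
```

```bash
python3 o.py
```

```text
t 12.65 pos [ 0.53034 -0.18245  0.11692] yaw -19.53 F [-1.76  1.7  13.98] T [ 0.526  0.328 -0.027] op 0.1479 q6 1.368
```

Emit:
{"method": "servo_tool", "body": {"plan": [[[0, 0, 0, 0.02, -1], [0, 0, 0, 0.02, -1], [0, 0, 0, 0, -1]]]}}

```text
time_s: 12.95
eef_pos: [0.5304, -0.1823, 0.1169]
eef_rot: [0.0, 0.989, -0.15, 0.002]
wrist_force: [-1.7, 2.9, 13.5]
opening: 0.152
```

```bash
python3 o.py
```

```text
t 12.95 pos [ 0.53043 -0.18228  0.11693] yaw -17.25 F [-1.67  2.87 13.47] T [ 0.623  0.257 -0.148] op 0.1522 q6 1.328
```

Emit:
{"method": "servo_tool", "body": {"plan": [[[0, 0, 0, 0.005, -1], [0, 0, 0, 0, -1]]]}}

```text
time_s: 13.15
eef_pos: [0.5304, -0.1822, 0.1169]
eef_rot: [0.0, 0.989, -0.148, 0.002]
wrist_force: [-0.8, 2.6, 13.5]
opening: 0.144
```

```bash
python3 o.py
```

```text
t 13.15 pos [ 0.53044 -0.18221  0.11689] yaw -16.98 F [-0.76  2.61 13.49] T [ 0.675  0.286 -0.152] op 0.1444 q6 1.324
```

The stop shows in two readings: Tz is −0.15 N·m, against about −0.02 before, after some 52° of turn. I'm easing off the sprung stop slightly and then lifting slowly.

Emit:
{"method": "servo_tool", "body": {"plan": [[[0, 0, 0, -0.02, -1], [0, 0, 0, 0, -1], [0, 0, 0.001, 0, -1], [0, 0, 0.001, 0, -1], [0, 0, 0.001, 0, -1], [0, 0, 0, 0, -1]]]}}

```text
time_s: 13.75
eef_pos: [0.5304, -0.1822, 0.1194]
eef_rot: [0.0, 0.988, -0.158, 0.002]
wrist_force: [0.8, 2.3, 8.5]
opening: 0.147
```

```bash
python3 o.py
```

```text
t 13.75 pos [ 0.53037 -0.18222  0.11941] yaw -18.13 F [0.8  2.29 8.48] T [ 0.46  -0.015 -0.024] op 0.1468 q6 1.344
```

Emit:
{"method": "servo_tool", "body": {"plan": [[[0, 0, 0.001, 0, -1], [0, 0, 0.001, 0, -1], [0, 0, 0.001, 0, -1], [0, 0, 0.001, 0, -1], [0, 0, 0, 0, -1]]]}}

```text
time_s: 14.25
eef_pos: [0.5302, -0.1822, 0.1226]
eef_rot: [0.0, 0.988, -0.158, 0.001]
wrist_force: [4.0, 2.4, 5.3]
opening: 0.149
```

```bash
python3 o.py
```

```text
t 14.25 pos [ 0.53017 -0.1822   0.12257] yaw -18.13 F [4.02 2.42 5.3 ] T [ 0.311 -0.919 -0.105] op 0.1488 q6 1.344
```

Emit:
{"method": "servo_tool", "body": {"plan": [[[0.0005, 0, 0.001, 0, -1], [0, 0, 0.001, 0, -1], [0, 0, 0, 0, -1]]]}}

```text
time_s: 14.55
eef_pos: [0.5297, -0.1818, 0.1239]
eef_rot: [-0.0, 0.988, -0.157, 0.0]
wrist_force: [5.0, 1.2, 3.0]
opening: 0.145
```

```bash
python3 o.py
```

```text
t 14.55 pos [ 0.52966 -0.18184  0.12388] yaw -18.12 F [5.02 1.21 2.99] T [ 0.381 -0.913 -0.025] op 0.1453 q6 1.344
```

Emit:
{"method": "servo_tool", "body": {"plan": [[[0.0005, 0, 0.001, 0, -1], [0, 0, 0.001, 0, -1], [0, 0, 0.001, 0, -1], [0, 0, 0, 0, -1]]]}}

```text
time_s: 14.95
eef_pos: [0.529, -0.1816, 0.1262]
eef_rot: [-0.0, 0.988, -0.157, -0.001]
wrist_force: [1.3, 2.1, 0.1]
opening: 0.149
```

```bash
python3 o.py
```

```text
t 14.95 pos [ 0.52903 -0.18155  0.12618] yaw -18.11 F [1.28 2.14 0.07] T [ 0.456 -0.136 -0.075] op 0.149 q6 1.344
```

Emit:
{"method": "servo_tool", "body": {"plan": [[[0, 0, 0.002, 0, -1], [0, 0, 0.002, 0, -1], [0, 0, 0.003, 0, -1], [0, 0, 0.003, 0, -1], [0, 0, 0.003, 0, -1], [0, 0, 0.003, 0, -1], [0, 0, 0, 0, -1]]]}}

```text
time_s: 15.65
eef_pos: [0.5303, -0.1822, 0.1436]
eef_rot: [0.0, 0.988, -0.157, 0.001]
wrist_force: [0.4, 0.7, -1.7]
opening: 0.148
```

```bash
python3 o.py
```

```text
t 15.65 pos [ 0.53034 -0.18221  0.14357] yaw -18.12 F [ 0.36  0.7  -1.7 ] T [-0.045  0.018  0.023] op 0.1482 q6 1.344
```

Emit:
{"method": "servo_tool", "body": {"plan": [[[0, 0, 0.008, 0, -1], [0, 0, 0.015, 0, -1], [0, 0, 0.018, 0, -1], [0, 0, 0.018, 0, -1], [0, 0, 0.012, 0, -1], [0, 0.008, 0.006, 0, -1], [0, 0.016, 0, 0, -1], [0, 0.022, 0, 0, -1]]]}}

```text
time_s: 16.45
eef_pos: [0.5295, -0.1349, 0.2194]
eef_rot: [-0.0, 0.987, -0.158, -0.0]
wrist_force: [0.4, 0.2, -0.6]
opening: 0.145
```

Emit:
{"method": "servo_tool", "body": {"plan": [[[0.001, 0.028, 0, 0, -1], [0.001, 0.03, 0, 0, -1], [0.001, 0.03, 0, 0, -1], [0.001, 0.03, 0, 0, -1], [0.001, 0.03, 0, 0, -1], [0.001, 0.03, 0, 0, -1], [0.001, 0.03, 0, 0, -1], [0.001, 0.03, 0, 0, -1]]]}}

```text
time_s: 17.25
eef_pos: [0.5366, 0.1045, 0.2188]
eef_rot: [-0.0, 0.988, -0.157, -0.001]
wrist_force: [1.4, 0.6, -1.5]
opening: 0.149
```

Emit:
{"method": "servo_tool", "body": {"plan": [[[0.001, 0.03, 0, 0, -1], [0.001, 0.03, 0, 0, -1], [0, 0.022, 0, 0, -1], [0, 0.014, 0, 0, -1], [0, 0.007, 0, 0, -1], [0, 0, 0, 0, -1], [0, 0, 0, 0, -1], [0, 0, 0, 0, -1]]]}}

```text
time_s: 18.05
eef_pos: [0.5401, 0.2041, 0.2198]
eef_rot: [0.0, 0.987, -0.158, -0.0]
wrist_force: [-0.1, -0.1, -1.5]
opening: 0.146
```

```bash
python3 o.py; python3 - <<'E'
from h import *
for n in ["wrist","scene","top"]:
    p=camera(n);cv2.imwrite(f"pics/{n}5.png",p["img"])
    o=get_obs();x=o["eef_pos"]
    c=[.539,.206,.007]
    print(n,proj(p,[[x[0],x[1],x[2]-.046],c]).round(0))
E
```

```text
t 18.05 pos [0.5401  0.20409 0.21983] yaw -18.19 F [-0.07 -0.11 -1.46] T [-0.06  -0.014 -0.068] op 0.1463 q6 2.044
wrist [[314. 239.]
 [312. 175.]]
scene [[313. 183.]
 [313. 233.]]
top [[329. 202.]
 [327. 209.]]
```

View pics/wrist5.png

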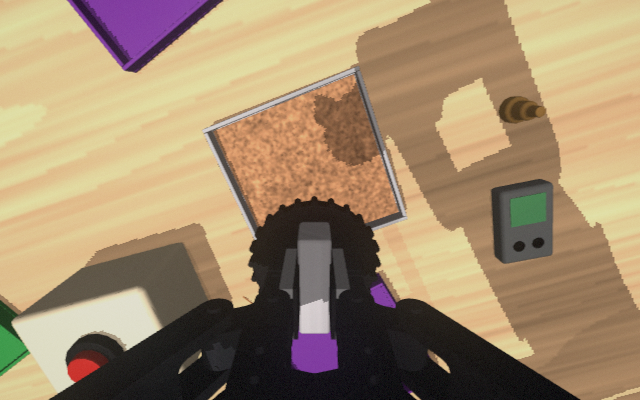

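View pics/scene5.png

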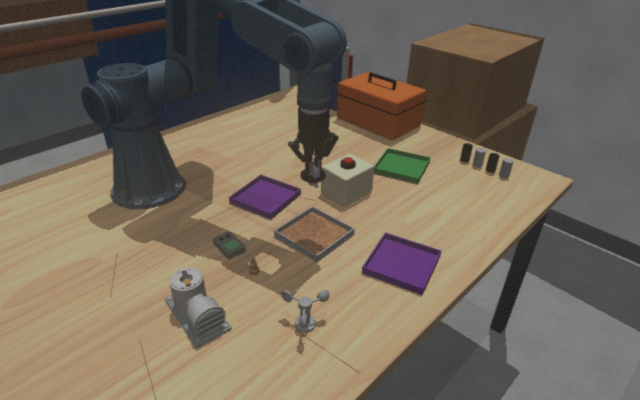

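Emit:
{"method": "servo_tool", "body": {"plan": [[[0, 0.001, -0.012, 0, -1], [0, 0.001, -0.022, 0, -1], [0, 0, -0.028, 0, -1], [0, 0, -0.028, 0, -1], [0, 0, -0.026, 0, -1], [0, 0, -0.02, 0, -1], [0, 0, -0.012, 0, -1], [0, 0, -0.006, 0, -1]]]}}

```text
time_s: 19.0
eef_pos: [0.539, 0.2067, 0.0641]
eef_rot: [0.0, 0.988, -0.158, -0.001]
wrist_force: [-0.2, -0.1, -1.4]
opening: 0.146
```

Emit:
{"method": "servo_tool", "body": {"plan": [[[0, 0, 0, 0, -1], [0, 0, -0.002, 0, -1], [0, 0, -0.002, 0, -1], [0, 0, -0.001, 0, -1], [0, 0, -0.001, 0, -1], [0, 0, 0, 0, -1], [0, 0, 0, 0, -1]]]}}

```text
time_s: 19.7
eef_pos: [0.5401, 0.2071, 0.06]
eef_rot: [-0.0, 0.988, -0.157, 0.0]
wrist_force: [-0.9, -0.0, -0.8]
opening: 0.147
```

```bash
python3 o.py
```

```text
t 19.7 pos [0.54007 0.20706 0.06002] yaw -18.12 F [-0.88 -0.04 -0.78] T [-0.012 -0.059  0.01 ] op 0.1468 q6 2.048
```

Foot contact is expected with the TCP near z = 0.053, so I'm creeping down.

Emit:
{"method": "servo_tool", "body": {"plan": [[[0, 0, -0.001, 0, -1], [0, 0, -0.001, 0, -1], [0, 0, -0.001, 0, -1], [0, 0, -0.001, 0, -1], [0, 0, -0.001, 0, -1], [0, 0, 0, 0, -1], [0, 0, 0, 0, -1]]]}}

```text
time_s: 20.4
eef_pos: [0.54, 0.207, 0.0548]
eef_rot: [-0.0, 0.988, -0.157, -0.0]
wrist_force: [-0.2, 0.2, -1.4]
opening: 0.144
```

```bash
python3 o.py; python3 - <<'E'
from h import *
p=camera("scene");cv2.imwrite("pics/s6.png",cv2.resize(p["img"][130:270,240:420],None,fx=4,fy=4,interpolation=cv2.INTER_CUBIC))
E
```

```text
t 20.4 pos [0.54001 0.20704 0.05484] yaw -18.12 F [-0.2   0.18 -1.44] T [0.058 0.032 0.045] op 0.1439 q6 2.048
```

View pics/s6.png

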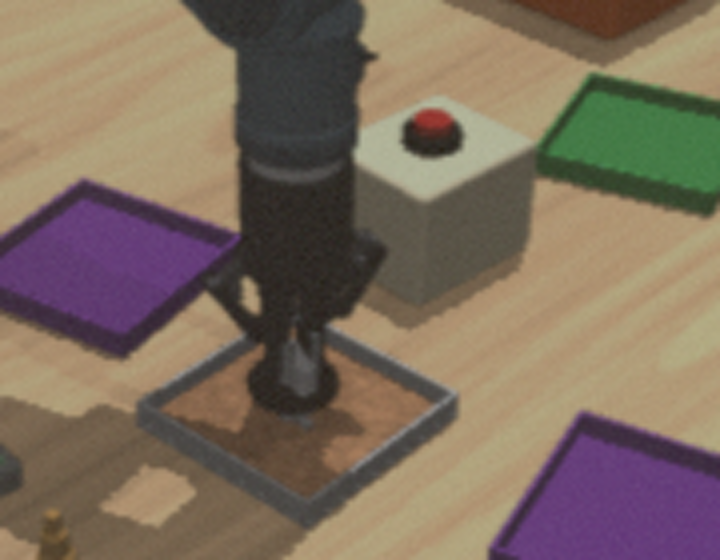

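The cap hangs level just above the cork, inside the steel tray.

Emit:
{"method": "servo_tool", "body": {"plan": [[[0, 0, -0.0005, 0, -1], [0, 0, -0.0005, 0, -1], [0, 0, -0.0005, 0, -1], [0, 0, 0, 0, -1]]]}}

```text
time_s: 20.85
eef_pos: [0.54, 0.207, 0.0535]
eef_rot: [-0.0, 0.988, -0.157, 0.0]
wrist_force: [-0.5, 0.1, -0.8]
opening: 0.148
```

```bash
python3 o.py
```

```text
t 20.85 pos [0.54005 0.20705 0.05347] yaw -18.12 F [-0.52  0.07 -0.76] T [-0.048  0.03   0.005] op 0.1484 q6 2.048
```

Emit:
{"method": "servo_tool", "body": {"plan": [[[0, 0, -0.0005, 0, -1], [0, 0, 0, 0, -1], [0, 0, 0, 0, -1]]]}}

```text
time_s: 21.15
eef_pos: [0.5401, 0.2071, 0.0534]
eef_rot: [0.0, 0.988, -0.157, 0.0]
wrist_force: [-2.7, 0.1, 5.6]
opening: 0.148
```

```bash
python3 o.py
```

```text
t 21.15 pos [0.54009 0.20705 0.05343] yaw -18.11 F [-2.69  0.08  5.65] T [-0.122  0.477  0.015] op 0.1475 q6 2.048
```

Emit:
{"method": "servo_tool", "body": {"plan": [[[0, 0, 0.0002, 0, -1], [0, 0, 0, 0, -0.7], [0, 0, 0, 0, -0.6], [0, 0, 0, 0, -0.5], [0, 0, 0, 0, -0.4], [0, 0, 0, 0, -0.3], [0, 0, 0, 0, -0.2], [0, 0, 0, 0, -0.2]]]}}

```text
time_s: 21.95
eef_pos: [0.54, 0.207, 0.053]
eef_rot: [-0.0, 0.988, -0.157, -0.0]
wrist_force: [0.3, 0.8, 0.2]
opening: 0.398
```

```bash
python3 o.py; python3 - <<'E'
from h import *
p=camera("wrist");cv2.imwrite("pics/w7.png",p["img"])
E
```

```text
t 21.95 pos [0.54001 0.20703 0.05304] yaw -18.12 F [0.32 0.78 0.22] T [-0.017 -0.001  0.027] op 0.3978 q6 2.048
```

View pics/w7.png

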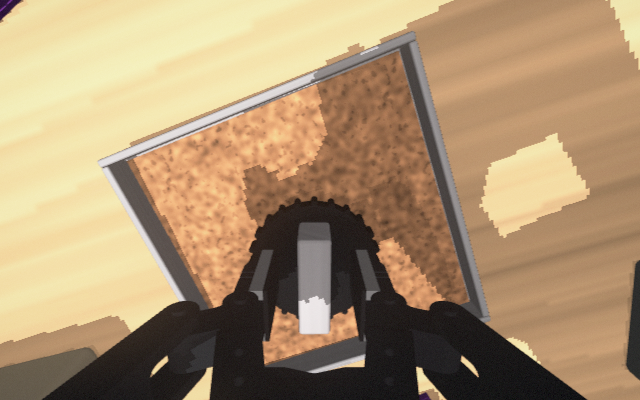

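The jaws are clear of the bar (columns 298–330) on both sides, and the cap stands in the tray. I'm retreating straight up.

Emit:
{"method": "servo_tool", "body": {"plan": [[[0, 0, 0.004, 0, -0.2], [0, 0, 0.008, 0, -0.2], [0, 0, 0.015, 0, -0.2], [0, 0, 0.025, 0, -0.2], [0, 0, 0.03, 0, -0.2], [0, 0, 0.03, 0, -0.2], [0, 0, 0.03, 0, -0.2], [0, 0, 0.02, 0, -0.2]]]}}

```text
time_s: 22.8
eef_pos: [0.5411, 0.2073, 0.2194]
eef_rot: [-0.001, 0.988, -0.157, 0.002]
wrist_force: [-0.8, -1.1, 0.8]
opening: 0.401
```

Emit:
{"method": "servo_tool", "body": {"plan": [[[-0.03, -0.02, 0.02, 0, -0.2], [-0.03, -0.02, 0.01, 0, -0.2], [-0.03, -0.02, 0, 0, -0.2], [-0.02, -0.01, 0, 0, -0.2], [0, 0, 0, 0, -0.2], [0, 0, 0, 0, -0.2]]]}}

```text
time_s: 23.4
eef_pos: [0.4305, 0.137, 0.2466]
eef_rot: [-0.0, 0.987, -0.158, 0.002]
wrist_force: [0.2, -0.5, 0.9]
opening: 0.399
```

```bash
python3 o.py; python3 - <<'E'
from h import *
for n in ["scene","wrist"]:
    p=camera(n)
    for d in pinpoint(p,"cap_grip"): print(n,d["conf"],atz(p,d["centre"][1]*640,d["centre"][0]*400,.0475))
    im=p["img"] if n=="wrist" else cv2.resize(p["img"][130:340,150:420],None,fx=2.9,fy=2.8,interpolation=cv2.INTER_CUBIC)
    cv2.imwrite(f"pics/{n}8.png",im)
E
```

```text
t 23.4 pos [0.43055 0.13704 0.24661] yaw -18.15 F [ 0.2  -0.45  0.91] T [-0.038  0.01  -0.005] op 0.3994 q6 1.932
scene 0.74 [0.54436468 0.19870189 0.0475    ]
wrist 0.56 [0.54262842 0.20703309 0.0475    ]
```

View pics/scene8.png

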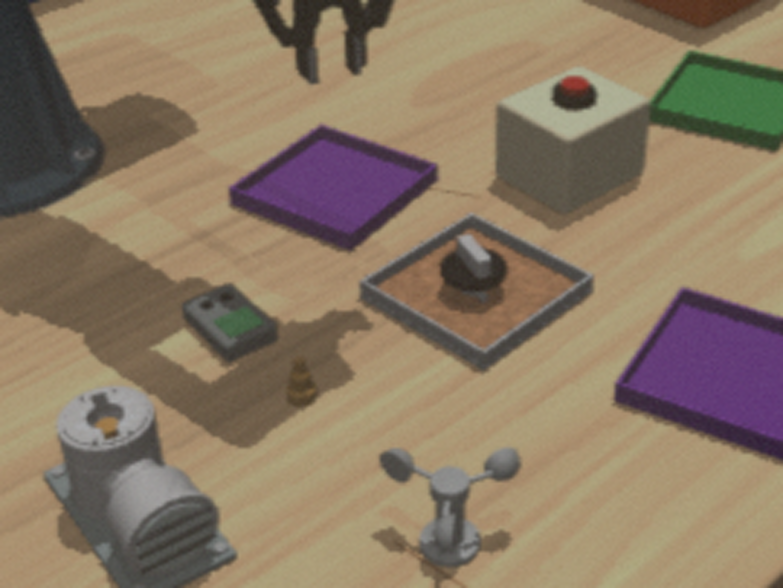

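View pics/wrist8.png

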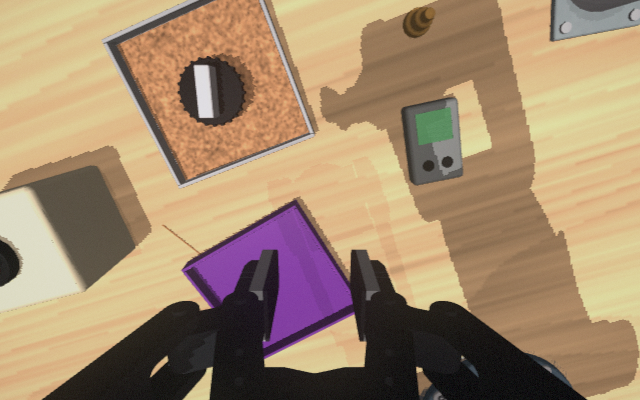

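The cap stands upright with its bar up, in the middle of the cork floor of the steel tray (wrist picture (212,90)). The lamp well is open, nothing else has moved, and the robot touches nothing.

```bash
python3 -c "
from bench import *
print(hand_in())"
```

```text
the job is handed in; nothing more can be done
None
```

The cap is off the lamp and standing upright, grip bar up, near the middle of the steel parts tray's cork floor. I handed the job in at about 24 s.

- **Opening:** I gripped the bar and pressed the cap down about 5 mm, with a vertical wrist force of about 13–14 N. I then turned it counter-clockwise until the turning torque rose to about 0.15 N m in two readings, after about 52°. After easing back about 1° I lifted it out, holding it the whole way.
- **Setting down:** the foot met the cork with about 6 N, and I opened the jaws slowly and backed away.
- **Last checks:** the final pictures show the well open, the button up and the other things apparently where they were. The wrist force was near zero, so the robot was touching nothing.
- **Disagreements:**
  - The last two position estimates for the cap differ by about 8 mm in y (0.199 from the scene camera, 0.207 from the wrist camera). Both are well inside the tray.
  - During the turn and lift the tool shifted about 1 mm sideways, with side forces of up to about 5 N. These were gone once the cap was free.

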